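# Catch the glue blocks from the chute and put them on the scale

## Robot

A 6-joint arm with a two-finger parallel gripper is mounted at the origin on the work surface. World frame = base frame: x ahead of the robot, y to its left, z up, the work surface at z = 0. Lengths are in m, angles in rad, forces in N, time in s.
With the tool pointing down it reaches from about 0.375 to 0.975 m from the base axis. Payload 3.8 kg.
Tool frame: the origin (TCP) lies between the finger pads; the fingertips stand 17 mm ahead of it and the grasp point (between the pads) lies 2 mm behind it; y points along the fingers, z is the direction in which the jaws open and shut, and the axes are right-handed (so a half turn about y gives the same grasp; the last joint's range is limited). The gripper opens to 85 mm and grips with 20 to 120 N. Pads are 22 mm wide; open, the fingers measure 114 mm over their backs; the gripper's body (76 mm by 85 mm) begins 54 mm behind the grasp point. The pads swing forward as they close: fully open they stand 13 mm farther back than shut.
Start: joints at [-1.205, 0.264, 1.604, -0, 1.274, -0.037], TCP at [0.265, -0.621, 0.248] pointing down, gripper open.
Joint ranges: [-2.63, 2.63], [-0.94, 2.18], [0.31, 2.57], [-1.31, 4.45], [0, 2.66], [-2.55, 2.55]. Speed limits (rad/s): [2.57, 2.57, 3.14, 3.14, 3.14, 3.14].

## Interface

Orientations are given as a rotation vector (axis times angle).
In Python, from workcell import bot, eyes, nets gives the robot as it stands. The module is installed in compiled form; this text tells all that it offers.
- The arm moves only by the tool jog_arm, never from a script. Its arguments are lists of equal length, an entry for each row: "turn": the turn, a rotation vector about the tool's x, y, z in rad, a list of three; "slide": the shift along the tool's x, y, z in mm, a list of three; "grip": the opening in per cent of the stroke, from 0 (shut) to 100 (fully open). A call has 1 to 5 rows; each row shifts and turns the commanded pose from where the row before left it, along the tool's axes as they then stand; what a row does not reach is not made up. A row lasts 1/10 s, in which the tool goes at most 50 mm and 8.59 degrees, less where a joint would pass 70% of its speed; a pose out of reach is approached as far as the arm can. A call with a gripper value outside its range is refused whole. The fingers move at their own pace and stop on an object; "newtons" is the grip in N (left out, the last holds). Time passes only in rows, so rows that do not move let the fingers close. It gives the time, the measured TCP pose, the force and the opening at its end, in the units of the state.
- bot.read_state(): the state, without advancing time (a new reading comes with each control period).
- eyes.read_camera(name): name is "scene" or "top" or "wrist"; returns a dict with "img" (420x560x3 uint8, red, green, blue), "depth" (420x560 float32, m along the optical axis (not along the pixel's ray), 0 where there is no reading), "intrinsics" (3x3 intrinsics, pixels), "position" and "rotation" of the camera in the world. Camera axes: x right, y down, z forward; pixel columns grow to the right and rows downward; lengths in m; the calibration is good to about 2 mm. A picture is of the moment at which its call begins.
- bot.finish_job(): hands the job in, once; it reports no verdict.
Trained networks look in a picture, given as the dict that the camera call returned (one of the last four; its "shot" number tells which), for a name from the list of things; names that differ only in an ending like _2 or _b are one class to them, and where a whole thing is asked for, a point or a joint stands for the part that bears it (a point fixed in the world has none). Each returns a list of dicts, best first, with "conf" (0 to 1); they miss things now and then, are a little off and sometimes report something else, mostly with a low value. They report only what shows in the picture. A call takes as long as a camera call. They do not tell look-alikes from the thing itself.
- nets.search_frame(thing, picture): "xyz" ([x, y, z] in m, in the coordinates of the camera as it stood for that picture, good to about 4 mm: the middle of the surface that is visible of it).
The state is a dict: "time": time; "q": joint angles; "joint_vel": joint speeds; "joint_torque": joint torques, N m; "tool_pos": TCP position; "tcp_rot": TCP orientation; "wrist_force": force on the tool from outside, world axes, zero at the start; "torque": the same for the moment, N m; "width": opening from 0.0 (shut) to 1.0 (fully open).
Only numpy, scipy, OpenCV 4.12 (cv2) and the standard library are available. Lean on these libraries where they do the work, as an engineer would, in place of code of your own. Each camera call takes 0.05 s, during which the arm holds its last target.

## Task

Pick up the plywood catch box by its slanting grip, hold it in the air under the lip of the block chute and push the chute's paddle right in with the front of the box, so the gate lifts and all four wooden blocks slide into the box, without letting any fall on the bench. Then set the box with the blocks upright in the middle of the scale's steel plate and let go, leaving the chisel, the try square, the calliper and the timber offcut where they lie.

Things in the scene. Friction and masses are not known exactly. Their poses are not given: they have to be found in the camera images.
- catch_box: Loose open plywood box, 120 (x) by 100 (y) by 60 mm high, walls and floor 5 mm, about 0.24 kg. Origin: centre of the underside, z up. Its front is the plain +x wall (outer face x +60 mm). On its left (+y) wall stands the grip, a leaning wooden slab (see point grip). At the start its front faces roughly away from the robot.
- grip (a point): Point inside the box's grip, x 0, y +73, z +93 mm from its origin, axes as the box's. The grip: flat slab 14 mm thick, 40 wide (x), 75 long, from y +48, z +50 mm leaning 30 degrees from vertical away from the box (direction y 0.5, z 0.866). The point is 50 mm along it, mid width and thickness. Hold it across the 14 mm with the tool tilted 30 degrees in line with it.
- dispenser: Fixed plywood block dispenser, 0.29 m high. Origin: on the bench, mid width; z up. Its steel-lined chute (34 mm wide inside) falls 32 degrees toward its -x, roughly toward the robot; a steel gate at the lip holds the blocks. Clear side plates and a 70 mm wide roof reach 64 mm out past the lip; their lowest point is 162 mm above the bench. Foot and cheeks lie at x above -20 mm.
- chute_lip (a point): Middle of the chute floor's lower edge, where blocks drop off: x -70, y 0, z +180 mm from the dispenser's origin, axes as its. A box below needs its rim 130 to 155 mm above the bench to pass under the clear plates and still meet the paddle (underside 70 to 95 mm up). With the paddle in, the lip overhangs the box's front wall by about 35 mm.
- paddle_face (a point): Middle of the paddle's front face, which looks along the dispenser's -x: at rest x -60, y 0, z +111 mm from the dispenser's origin, axes as its; moves with the paddle. The paddle is an upright plywood plate below the chute, 110 mm wide (y), 42 high, 8 thick.
- paddle (a joint): Travel of the push paddle along the dispenser's +x (m): 0 at rest, 0.026 fully in. A spring resists with 1.5 N at rest, about 5.5 N fully in. The gate rises 1.4 times as far; blocks are free to slide from about 0.018 on, and all are out within about 2 s. Let go, it springs back and the gate shuts.
- block0: Loose hardwood glue block 0, 26 x 26 x 22 mm, 12 g, origin at its centre; one of four alike in a row in the chute behind the gate, lowest number lowest.
- block1: Loose hardwood glue block 1, 26 x 26 x 22 mm, 12 g, origin at its centre; one of four alike in a row in the chute behind the gate, lowest number lowest.
- block2: Loose hardwood glue block 2, 26 x 26 x 22 mm, 12 g, origin at its centre; one of four alike in a row in the chute behind the gate, lowest number lowest.
- block3: Loose hardwood glue block 3, 26 x 26 x 22 mm, 12 g, origin at its centre; one of four alike in a row in the chute behind the gate, lowest number lowest.
- scale: Fixed low bench scale: grey body 200 (x) by 160 mm (y), 140 x 150 mm steel plate on top, blank display strip on its -x side. Origin on the bench under the middle of the plate, z up. It stands on the other side of the dispenser from the box.
- plate_top (a point): Middle of the upper face of the scale's plate, 36 mm above the bench.
- chisel: loose wood chisel, 240 mm long, lying on the bench, 26 mm high; leave alone. Origin on the bench, z up.
- try_square: loose try square lying flat, 120 mm wooden stock and 180 mm blade, 18 mm high; leave alone. Origin on the bench, z up.
- offcut: loose wood offcut, 90 x 50 x 35 mm, lying on the bench (not one of the small blocks); leave alone. Origin on the bench, z up.
- calliper: loose steel calliper lying flat, 200 mm long; leave alone. Origin on the bench, z up.
Things that resemble listed ones, but are neither listed nor needed, are in the scene too. What is shaped like the block2 but red or yellow is not meant.

How it is judged:
On the way, in this order (a step that is already met when the one before it is completed fails the run):
1. the box, held off the bench, has pushed the paddle in by more than 10 mm (value of joint paddle above 0.01 m and contact force between catch_box and paddle above 0.3 N and height (world z) of catch_box above 0.04 m).
2. all four blocks are in the box while it is still held off the bench (x of block0 in the frame of catch_box between -0.056 and 0.056 m and y of block0 in the frame of catch_box between -0.046 and 0.046 m and z of block0 in the frame of catch_box between 0 and 0.06 m and x of block1 in the frame of catch_box between -0.056 and 0.056 m and y of block1 in the frame of catch_box between -0.046 and 0.046 m and z of block1 in the frame of catch_box between 0 and 0.06 m and x of block2 in the frame of catch_box between -0.056 and 0.056 m and y of block2 in the frame of catch_box between -0.046 and 0.046 m and z of block2 in the frame of catch_box between 0 and 0.06 m and x of block3 in the frame of catch_box between -0.056 and 0.056 m and y of block3 in the frame of catch_box between -0.046 and 0.046 m and z of block3 in the frame of catch_box between 0 and 0.06 m and height (world z) of catch_box above 0.04 m), for 0.2 s.
At the end, for the whole second after the job is handed in: The box stands at rest and upright (within 3.4 degrees) on the scale's plate, its middle within 30 mm of the plate's middle, with all four blocks inside it (x of block0 in the frame of catch_box between -0.056 and 0.056 m and y of block0 in the frame of catch_box between -0.046 and 0.046 m and z of block0 in the frame of catch_box between 0 and 0.06 m and x of block1 in the frame of catch_box between -0.056 and 0.056 m and y of block1 in the frame of catch_box between -0.046 and 0.046 m and z of block1 in the frame of catch_box between 0 and 0.06 m and x of block2 in the frame of catch_box between -0.056 and 0.056 m and y of block2 in the frame of catch_box between -0.046 and 0.046 m and z of block2 in the frame of catch_box between 0 and 0.06 m and x of block3 in the frame of catch_box between -0.056 and 0.056 m and y of block3 in the frame of catch_box between -0.046 and 0.046 m and z of block3 in the frame of catch_box between 0 and 0.06 m and horizontal distance between catch_box and plate_top below 0.03 m and z of catch_box in the frame of plate_top between -0.006 and 0.006 m and angle between catch_box's own z axis and vertical below 0.06 rad and linear speed of catch_box below 0.02 m/s); the robot touches nothing.
It fails at once if a block has fallen on the bench or anywhere low outside the box ((height (world z) of block0 below 0.07 m and horizontal distance between block0 and catch_box above 0.085 m) or (height (world z) of block1 below 0.07 m and horizontal distance between block1 and catch_box above 0.085 m) or (height (world z) of block2 below 0.07 m and horizontal distance between block2 and catch_box above 0.085 m) or (height (world z) of block3 below 0.07 m and horizontal distance between block3 and catch_box above 0.085 m)).
It fails at once if the chisel, try square, calliper or timber offcut has been moved more than 30 mm (distance of any of chisel, try_square, offcut, calliper from where it was at the start of the episode above 0.03 m).
It also fails if it takes over 58 s, if anything falls off the work surface, if the arm or the gripper's body presses on something with over 40 N, if the wrist force passes 120 N, or if a joint passes its speed limit or range.

## Working session

There is one attempt and no reset: what is moved stays moved. The work goes in short steps, Python scripts to look and compute and a tool call to move; the robot and the scene stay as the last step left them, time stands still between calls to the robot, and variables do not carry over. Pictures are saved under pics/ and viewed, and the job is handed in when it is done.

Besides the shell and the picture viewer there is one more tool, called in YAML: its name, and indented under it one key for each argument. jog_arm: Moves the arm, as the interface text tells. Its arguments: {"type":"object","properties":{"turn":{"type":"array"},"slide":{"type":"array"},"grip":{"type":"array"},"newtons":{"type":"number"}},"required":["turn","slide","grip"]}

```bash
mkdir -p pics
cat > h.py <<'E'
import numpy as np, cv2
from scipy.spatial.transform import Rotation as R
from workcell import bot, eyes, nets
def shot(n,fn=None):
    p=eyes.read_camera(n)
    if fn: cv2.imwrite('pics/'+fn,cv2.cvtColor(p['img'],cv2.COLOR_RGB2BGR))
    return p
def rot(p):
    r=np.array(p['rotation']); return r if r.shape==(3,3) else R.from_rotvec(r).as_matrix()
def w(p,xyz): return rot(p)@np.array(xyz)+np.array(p['position'])
def px(p,X):
    c=rot(p).T@(np.array(X)-np.array(p['position'])); k=p['intrinsics']@c; return k[:2]/k[2]
def cloud(p):
    K=p['intrinsics'];d=p['depth'];v,u=np.indices(d.shape)
    c=np.stack([(u-K[0,2])/K[0,0]*d,(v-K[1,2])/K[1,1]*d,d],-1)
    P=c@rot(p).T+np.array(p['position']); P[d==0]=np.nan; return P
E
python3 - <<'E'
from h import *
print(bot.read_state())
for n in ['scene','top']:
    p=shot(n,n+'0.png'); print(n,np.round(p['position'],3),np.round(rot(p),3).tolist(),p['intrinsics'].tolist())
    for t in ['catch_box','grip','dispenser','chute_lip','paddle_face','scale','block0','chisel','try_square','offcut','calliper']:
        for r in nets.search_frame(t,p)[:3]:
            X=w(p,r['xyz']); print(t,round(r['conf'],2),np.round(X,3),np.round(px(p,X)))
E
```

```text
{'time': 0.0, 'q': array([-1.20491449e+00,  2.64739101e-01,  1.60538236e+00,  1.91026698e-05,
        1.27371676e+00, -3.68754861e-02]), 'joint_vel': array([-3.10442466e-05, -1.20274488e-03,  5.81972544e-04, -2.52200544e-03,
        1.66112509e-03, -7.15975487e-04]), 'joint_torque': array([ 1.00680343e-03, -5.15105224e+01, -3.67317116e+01,  2.71315275e-05,
        1.27923393e-02, -9.70057101e-06]), 'tool_pos': array([ 0.26433827, -0.62032457,  0.24696695]), 'tcp_rot': array([-0.40867508,  2.00242321, -1.99789486]), 'wrist_force': array([-0.13694809,  0.57240458, -0.22897958]), 'torque': array([-0.06395123, -0.05598082,  0.01209217]), 'width': 0.9998263255563172}
scene [ 1.301 -0.217  1.026] [[0.338, 0.692, -0.638], [0.941, -0.261, 0.215], [-0.018, -0.673, -0.74]] [[438.0068292791619, 0.0, 281.84313066890195], [0.0, 438.0068292791619, 210.92919846430087], [0.0, 0.0, 1.0]]
catch_box 0.86 [ 0.501 -0.312  0.027] [160. 262.]
catch_box 0.46 [0.724 0.038 0.11 ] [306. 271.]
grip 0.79 [ 0.505 -0.314  0.034] [159. 262.]
dispenser 0.8 [0.73  0.036 0.112] [306. 272.]
chute_lip 0.72 [0.726 0.039 
[... 587 characters left out ...]
0.0, 1.0]]
catch_box 0.82 [ 0.507 -0.315  0.008] [420. 228.]
grip 0.83 [ 0.509 -0.318  0.005] [420. 228.]
dispenser 0.84 [0.683 0.044 0.203] [275. 145.]
chute_lip 0.62 [0.685 0.048 0.199] [273. 145.]
scale 0.65 [0.534 0.24  0.033] [201. 222.]
block0 0.7 [ 0.729 -0.083  0.022] [326. 145.]
block0 0.68 [0.692 0.048 0.256] [273. 134.]
block0 0.65 [0.642 0.043 0.228] [276. 161.]
chisel 0.58 [0.405 0.009 0.019] [293. 272.]
chisel 0.42 [ 0.507 -0.318  0.005] [420. 228.]
try_square 0.92 [0.825 0.3   0.006] [180. 116.]
try_square 0.52 [ 0.51  -0.315  0.005] [419. 227.]
offcut 0.77 [0.683 0.412 0.038] [134. 166.]
offcut 0.49 [0.535 0.236 0.036] [202. 222.]
calliper 0.64 [0.324 0.28  0.008] [187. 306.]
```

View pics/scene0.png

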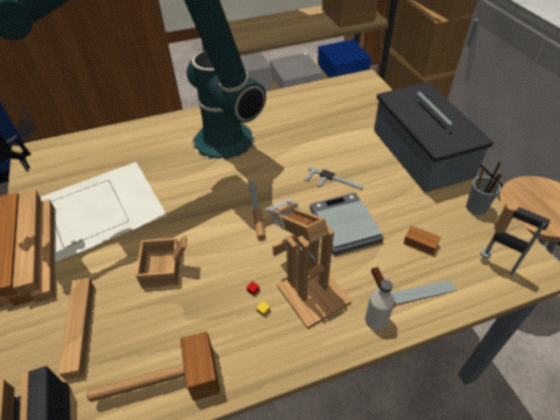

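View pics/top0.png

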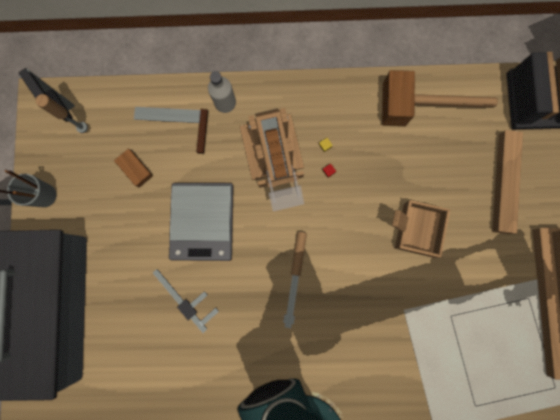

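Run:
```python
from h import *
for n in ['top','scene']:
    p=shot(n); P=cloud(p); np.savez(n+'.npz',P=P,img=p['img'],K=p['intrinsics'],R=rot(p),t=p['position'])
    im=cv2.cvtColor(p['img'],cv2.COLOR_RGB2BGR)
    def rect(name,m):
        q=P[m]; r=cv2.minAreaRect(q[:,:2].astype(np.float32)*1000); print(n,name,m.sum(),[np.round(a,1) for a in r],np.round(np.median(q[:,2]),4), np.round(cv2.boxPoints(r)).tolist())
    x,y,z=P[...,0],P[...,1],P[...,2]
    b=(abs(x-.505)<.12)&(abs(y+.32)<.12)
    rect('boxrim',b&(z>.053)&(z<.066)); rect('grip',b&(z>.075)); rect('gtop',b&(z>.105))
    if b.any(): print('max z',np.nanmax(z[b]))
    s=(abs(x-.54)<.14)&(abs(y-.24)<.11)
    rect('plate',s&(z>.034)&(z<.040)); rect('scale',s&(z>.018)&(z<.045))
    d=(abs(x-.7)<.15)&(abs(y-.04)<.09)
    for a,c in [(.005,.03),(.1,.16),(.16,.2),(.2,.24),(.24,.27),(.27,.31)]:
        m=d&(z>a)&(z<c)
        if m.sum()>5: rect('disp%g'%a,m)
p=dict(np.load('top.npz')); im=cv2.cvtColor(p['img'],cv2.COLOR_RGB2BGR)
a=cv2.resize(im[95:225,225:320],None,fx=4,fy=4,interpolation=3); b=cv2.resize(im[185:270,370:460],None,fx=4,fy=4,interpolation=3)
h=max(a.shape[0],b.shape[0]); o=np.zeros((h,a.shape[1]+b.shape[1],3),np.uint8);o[:a.shape[0],:a.shape[1]]=a;o[:b.shape[0],a.shape[1]:]=b;cv2.imwrite('pics/crop.png',o)
```

```text
top boxrim 443 [array([ 505.6, -307.5]), array([110.6, 121.3]), np.float64(74.9)] 0.0601 [[433.0, -345.0], [550.0, -377.0], [579.0, -270.0], [462.0, -238.0]]
top grip 211 [array([ 521.8, -242.5]), array([37.5, 39.4]), np.float64(73.5)] 0.1112 [[498.0, -255.0], [535.0, -266.0], [546.0, -230.0], [508.0, -219.0]]
top gtop 131 [array([ 524.2, -234.2]), array([20.3, 39.3]), np.float64(73.5)] 0.115 [[502.0, -238.0], [540.0, -250.0], [546.0, -230.0], [508.0, -219.0]]
max z 0.11968570176187043
top plate 2692 [array([559.1, 242.2]), array([150.8, 139.9]), np.float64(87.7)] 0.0368 [[486.0, 170.0], [626.0, 164.0], [632.0, 315.0], [492.0, 320.0]]
top scale 4834 [array([538.7, 242.8]), array([161.2, 198.4]), np.float64(88.4)] 0.0352 [[437.0, 165.0], [636.0, 159.0], [640.0, 321.0], [442.0, 326.0]]
top disp0.005 1089 [array([697.4,  40.4]), array([178.8, 291.1]), np.float64(90.0)] 0.0121 [[552.0, -49.0], [843.0, -49.0], [843.0, 130.0], [552.0, 130.0]]
top disp0.1 198 [array([678.7,  47.2]), array([119.3, 109.8]), np.float64(11.9)] 0.1318 [[609.0, 89.0], [632.0, -19.0], [748.0, 6.0], [726.0, 113.0]]
[... 1615 characters left out ...]
8.,  88.]), np.float64(18.6)] 0.123 [[602.0, 61.0], [630.0, -23.0], [761.0, 22.0], [732.0, 105.0]]
scene disp0.16 521 [array([645.5,  38.2]), array([201.5,  82.3]), np.float64(12.0)] 0.1847 [[538.0, 58.0], [555.0, -23.0], [753.0, 19.0], [736.0, 99.0]]
scene disp0.2 880 [array([653.7,  36. ]), array([187.8,  83.4]), np.float64(14.1)] 0.2191 [[552.0, 54.0], [573.0, -27.0], [755.0, 18.0], [735.0, 99.0]]
scene disp0.24 568 [array([696.2,  49.4]), array([96.7, 81.1]), np.float64(11.4)] 0.254 [[641.0, 80.0], [657.0, 0.0], [752.0, 19.0], [736.0, 99.0]]
scene disp0.27 282 [array([715.9,  53.5]), array([43.2, 52.2]), np.float64(9.9)] 0.2793 [[690.0, 76.0], [699.0, 24.0], [742.0, 32.0], [733.0, 83.0]]
```

View pics/crop.png

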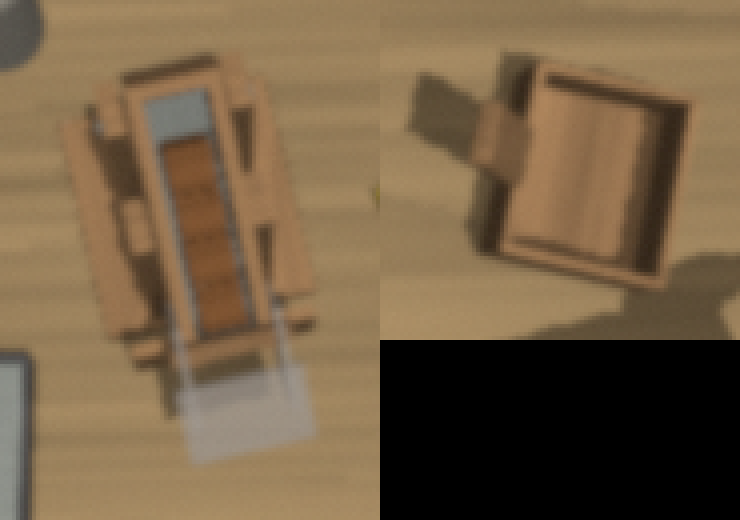

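```bash
cat >> h.py <<'E'
def st():
    s=bot.read_state(); return s,np.array(s['tool_pos']),R.from_rotvec(s['tcp_rot'])
def orient(yaw,s=1):
    # tool axes for holding the grip of a box at yaw
    B=R.from_euler('z',yaw).as_matrix(); y=B@[0,-.5,-np.sqrt(.75)]; z=s*(B@[0,np.sqrt(.75),-.5]); return R.from_matrix(np.stack([np.cross(y,z),y,z],1))
def tcp_for_box(c,yaw,along=50):  # c: box origin world -> TCP (2 mm ahead of grasp)
    B=R.from_euler('z',yaw).as_matrix(); d=along-2
    return np.array(c)+B@[0,.048+.5e-3*d,.050+np.sqrt(.75)*1e-3*d]
def delta(pos,rot):
    s,p,r=st(); return np.round(1000*r.inv().apply(np.array(pos)-p),1), np.round((r.inv()*rot).as_rotvec(),4)
E
python3 - <<'E'
from h import *
s,p,r=st(); print(np.round(r.as_matrix(),3)); q=s['q']
def fk(q): return R.from_euler('z',q[0])*R.from_euler('y',q[1]+q[2])*R.from_euler('z',q[3])*R.from_euler('y',q[4])*R.from_euler('z',q[5])
C=fk(q).inv()*r; print('const',np.round(C.as_matrix(),2))
for yaw in (-15.5,12.5):
  for sg in (1,-1):
    T=orient(np.radians(yaw),sg)*C.inv()
    for q1 in (-.43,.1,.55):
      for pf in (1.6,2.0):
        W=(R.from_euler('z',q1)*R.from_euler('y',pf)).inv()*T
        print(yaw,sg,q1,pf,np.round(W.as_euler('ZYZ'),2))
# dispenser overlay
o=np.array([.678,.047,0]);D=R.from_euler('z',np.radians(12.5)).as_matrix()
bo=np.array([.505,-.313,0]);B=R.from_euler('z',np.radians(-15.5)).as_matrix()
pl=np.array([.559,.241,.0365]);
for n in ['top','scene']:
    pp=dict(np.load(n+'.npz')); pp=dict(img=pp['img'],intrinsics=pp['K'],rotation=pp['R'],position=pp['t'])
    im=cv2.cvtColor(pp['img'],cv2.COLOR_RGB2BGR); im=cv2.resize(im,None,fx=2.5,fy=2.5,interpolation=3)
    def poly(pts,M,t,c):
        a=np.array([px(pp,M@np.array(x)+t)*2.5+.75 for x in pts]).astype(int); cv2.polylines(im,[a],True,c,1)
    poly([(-.07,-.017,.18),(-.07,.017,.18),(.03,.017,.2425),(.03,-.017,.2425)],D,o,(0,255,0))
    poly([(-.06,-.055,.09),(-.06,.055,.09),(-.06,.055,.132),(-.06,-.055,.132)],D,o,(255,0,0))
    for z in (0,.06): poly([(.06,.05,z),(-.06,.05,z),(-.06,-.05,z),(.06,-.05,z)],B,bo,(0,255,0))
    poly([(.02,.0855,.115),(-.02,.0855,.115),(-.02,.048,.05),(.02,.048,.05)],B,bo,(0,0,255))
    cv2.imwrite('pics/ov_%s.png'%n,np.hstack([im[280:560,560:810],im[450:700,940:1150][:280]]) if 0 else im[200:700,540:1160] if n=='top' else im[430:850,300:950])
E
```

```text
[[-0.92  -0.     0.392]
 [-0.392  0.    -0.92 ]
 [ 0.    -1.    -0.   ]]
const [[-0. -0. -1.]
 [-1.  0.  0.]
 [ 0.  1. -0.]]
-15.5 1 -0.43 1.6 [-0.52  1.47 -1.69]
-15.5 1 -0.43 2.0 [-0.58  1.12 -1.48]
-15.5 1 0.1 1.6 [-0.49  1.73 -1.23]
-15.5 1 0.1 2.0 [-0.5   1.37 -1.04]
-15.5 1 0.55 1.6 [-0.37  1.92 -0.81]
-15.5 1 0.55 2.0 [-0.35  1.54 -0.67]
-15.5 -1 -0.43 1.6 [-0.52  1.47  1.45]
-15.5 -1 -0.43 2.0 [-0.58  1.12  1.66]
-15.5 -1 0.1 1.6 [-0.49  1.73  1.91]
-15.5 -1 0.1 2.0 [-0.5   1.37  2.1 ]
-15.5 -1 0.55 1.6 [-0.37  1.92  2.33]
-15.5 -1 0.55 2.0 [-0.35  1.54  2.47]
12.5 1 -0.43 1.6 [-0.44  1.24 -2.14]
12.5 1 -0.43 2.0 [-0.54  0.88 -1.92]
12.5 1 0.1 1.6 [-0.52  1.49 -1.66]
12.5 1 0.1 2.0 [-0.58  1.14 -1.44]
12.5 1 0.55 1.6 [-0.5   1.71 -1.27]
12.5 1 0.55 2.0 [-0.5   1.36 -1.08]
12.5 -1 -0.43 1.6 [-0.44  1.24  1.  ]
12.5 -1 -0.43 2.0 [-0.54  0.88  1.22]
12.5 -1 0.1 1.6 [-0.52  1.49  1.48]
12.5 -1 0.1 2.0 [-0.58  1.14  1.7 ]
12.5 -1 0.55 1.6 [-0.5   1.71  1.87]
12.5 -1 0.55 2.0 [-0.5   1.36  2.07]
```

View pics/ov_top.png

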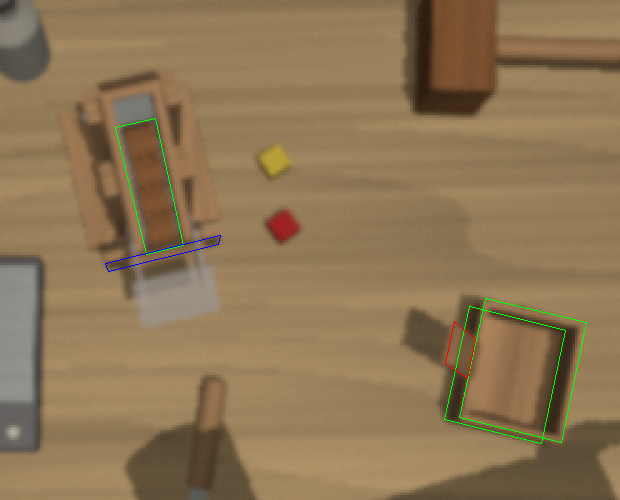

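View pics/ov_scene.png

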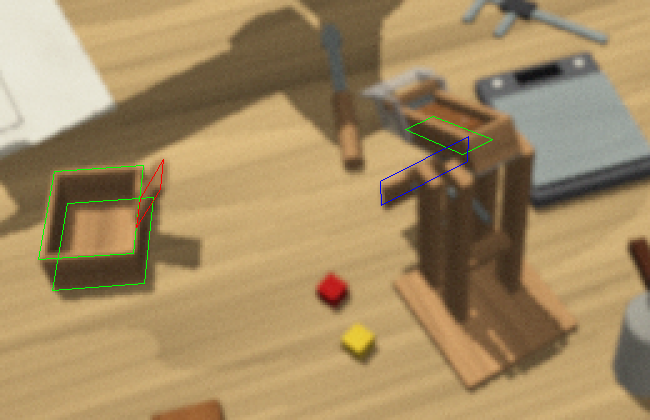

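Run:
```python
from h import *
yaw=np.radians(-15.5); d,t=delta(tcp_for_box([.505,-.313,0],yaw,150),orient(yaw)); print(d,t,np.linalg.norm(t),t/16)
```

```text
[-418.    70.1 -284.5] [-0.2248 -2.3974 -0.6424] 2.492135542060263 [-0.01405   -0.1498375 -0.04015  ]
```

jog_arm:
  turn:
    - [0,0,0]
    - [0,0,0]
    - [0,0,0]
    - [0,0,0]
    - [0,0,0]
  slide:
    - [-20,0,-14]
    - [-35,0,-24]
    - [-40,0,-27]
    - [-40,0,-27]
    - [-40,0,-27]
  grip: [100,100,100,100,100]

```text
time: 1.8
tool_pos: [0.3796, -0.4414, 0.2484]
tcp_rot: [-0.407, 2.0, -2.001]
wrist_force: [1.1, 0.5, -0.7]
width: 0.999
```

jog_arm:
  turn:
    - [0,0,0]
    - [0,0,0]
    - [0,0,0]
    - [0,0,0]
    - [0,0,0]
  slide:
    - [-40,0,-27]
    - [-40,0,-27]
    - [-40,0,-27]
    - [-40,0,-27]
    - [-40,0,-27]
  grip: [100,100,100,100,100]

```text
time: 2.3
tool_pos: [0.5108, -0.2386, 0.2486]
tcp_rot: [-0.407, 1.999, -2.0]
wrist_force: [0.3, -0.4, -0.6]
width: 1.0
```

jog_arm:
  turn:
    - [-0.0125,-0.133,-0.0357]
    - [-0.0125,-0.133,-0.0357]
    - [-0.0125,-0.133,-0.0357]
    - [-0.0125,-0.133,-0.0357]
    - [-0.0125,-0.133,-0.0357]
  slide:
    - [0,0,0]
    - [0,0,0]
    - [0,0,0]
    - [0,0,0]
    - [0,0,0]
  grip: [100,100,100,100,100]

```text
time: 2.8
tool_pos: [0.5102, -0.2403, 0.2484]
tcp_rot: [-1.133, 1.633, -1.585]
wrist_force: [-0.8, 0.2, 0.3]
width: 1.0
```

jog_arm:
  turn:
    - [-0.0125,-0.133,-0.0357]
    - [-0.0125,-0.133,-0.0357]
    - [-0.0125,-0.133,-0.0357]
    - [-0.0125,-0.133,-0.0357]
    - [-0.0125,-0.133,-0.0357]
  slide:
    - [0,0,0]
    - [0,0,0]
    - [0,0,0]
    - [0,0,0]
    - [0,0,0]
  grip: [100,100,100,100,100]

```text
time: 3.3
tool_pos: [0.5103, -0.2403, 0.2483]
tcp_rot: [-1.654, 1.162, -1.078]
wrist_force: [-1.3, -0.5, -0.5]
width: 1.003
```

jog_arm:
  turn:
    - [-0.0125,-0.133,-0.0357]
    - [-0.0125,-0.133,-0.0357]
    - [-0.0125,-0.133,-0.0357]
    - [-0.0125,-0.133,-0.0357]
    - [-0.0125,-0.133,-0.0357]
  slide:
    - [0,0,0]
    - [0,0,0]
    - [0,0,0]
    - [0,0,0]
    - [0,0,0]
  grip: [100,100,100,100,100]

```text
time: 3.8
tool_pos: [0.5103, -0.2402, 0.2483]
tcp_rot: [-1.979, 0.624, -0.514]
wrist_force: [0.9, 0.2, 0.4]
width: 0.998
```

jog_arm:
  turn:
    - [-0.0125,-0.133,-0.0357]
    - [-0.0125,-0.133,-0.0357]
    - [-0.0125,-0.133,-0.0357]
    - [0,0,0]
  slide:
    - [0,0,0]
    - [0,0,0]
    - [0,0,0]
    - [0,0,0]
  grip: [70,70,70,70]

```text
time: 4.2
tool_pos: [0.5094, -0.2396, 0.2481]
tcp_rot: [-2.08, 0.285, -0.165]
wrist_force: [-0.1, 1.0, 0.3]
width: 0.7
```

Run:
```python
from h import *
yaw=np.radians(-15.5)
p=shot('wrist','w1.png'); 
for t in ['catch_box','grip']:
    for r in nets.search_frame(t,p)[:3]: print(t,round(r['conf'],2),np.round(w(p,r['xyz']),3))
s,q,r=st(); print(s['q'],q,s['time'])
print(delta(tcp_for_box([.505,-.313,0],yaw,150),orient(yaw)))
P=cloud(p); x,y,z=P[...,0],P[...,1],P[...,2]
b=(abs(x-.505)<.12)&(abs(y+.31)<.12)
for nm,m in [('rim',b&(z>.054)&(z<.066)),('grip',b&(z>.075)&(z<.13)),('gt',b&(z>.107)&(z<.13))]:
    if m.sum()>5:
        rr=cv2.minAreaRect(P[m][:,:2].astype(np.float32)*1000); print(nm,m.sum(),rr,np.round(cv2.boxPoints(rr)).tolist())
```

```text
catch_box 0.65 [ 0.509 -0.315  0.026]
grip 0.96 [ 0.506 -0.312  0.03 ]
[-0.18951319  0.0810629   1.9001955  -0.55136678  1.25825786 -1.28374197] [ 0.51020112 -0.24036105  0.24854586] 4.35
(array([14. , 35.6, 79.1]), array([ 0.0002, -0.0061, -0.001 ]))
rim 1878 ((506.5708923339844, -306.83026123046875), (112.09513092041016, 120.5497055053711), 75.10050201416016) [[434.0, -345.0], [550.0, -376.0], [579.0, -268.0], [463.0, -237.0]]
grip 1426 ((522.7464599609375, -241.6551055908203), (35.47615432739258, 39.262203216552734), 75.86862182617188) [[499.0, -254.0], [537.0, -264.0], [546.0, -229.0], [508.0, -220.0]]
gt 873 ((524.986572265625, -232.8463897705078), (17.162609100341797, 39.29038619995117), 75.47431945800781) [[504.0, -236.0], [542.0, -246.0], [546.0, -229.0], [508.0, -220.0]]
```

View pics/w1.png

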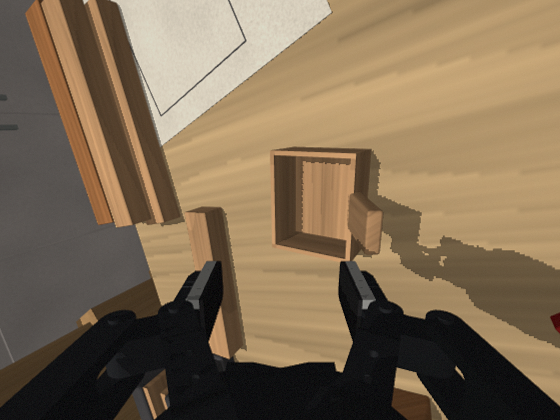

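Run:
```python
from h import *
yaw=np.radians(-14.7)
for a in (150,50): print(delta(tcp_for_box([.5047,-.3121,0],yaw,a),orient(yaw)))
```

```text
(array([11.7, 35.2, 79.8]), array([ 0.0002, -0.0182, -0.008 ]))
(array([ 12.5, 135.2,  79.8]), array([ 0.0002, -0.0182, -0.008 ]))
```

jog_arm:
  turn:
    - [0,-0.018,-0.008]
    - [0,0,0]
    - [0,0,0]
    - [0,0,0]
    - [0,0,0]
  slide:
    - [4,0,20]
    - [4,0,20]
    - [4,0,20]
    - [0,0,20]
    - [0,35,0]
  grip: [70,70,70,70,70]

```text
time: 4.85
tool_pos: [0.5393, -0.1915, 0.1804]
tcp_rot: [-2.081, 0.26, -0.16]
wrist_force: [-0.1, 0.3, 0.2]
width: 0.702
```

jog_arm:
  turn:
    - [0,0,0]
    - [0,0,0]
    - [0,0,0]
    - [0,0,0]
    - [0,0,0]
  slide:
    - [0,20,0]
    - [0,20,0]
    - [0,20,0]
    - [0,0,0]
    - [0,0,0]
  grip: [60,60,60,60,60]

```text
time: 5.35
tool_pos: [0.5273, -0.2227, 0.126]
tcp_rot: [-2.081, 0.269, -0.153]
wrist_force: [0.4, 0.2, -0.4]
width: 0.598
```

Run:
```python
from h import *
yaw=np.radians(-14.7)
print(delta(tcp_for_box([.5047,-.3121,0],yaw,50),orient(yaw)),st()[0]['wrist_force'])
shot('wrist','w2.png')
```

```text
(array([ 0.8, 39.9, -0.3]), array([ 0.0006,  0.0013, -0.001 ])) [ 0.42892599  0.15807205 -0.40287795]
```

View pics/w2.png

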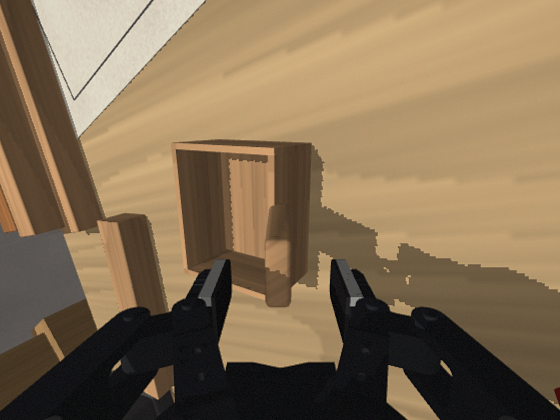

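jog_arm:
  turn:
    - [0,0,0]
    - [0,0,0]
    - [0,0,0]
    - [0,0,0]
  slide:
    - [0,14,0]
    - [0,14,0]
    - [0,12,0]
    - [0,0,0]
  grip: [60,60,60,60]

```text
time: 5.8
tool_pos: [0.52, -0.2422, 0.089]
tcp_rot: [-2.081, 0.27, -0.148]
wrist_force: [-0.2, -0.9, -0.6]
width: 0.601
```

jog_arm:
  turn:
    - [0,0,0]
    - [0,0,0]
    - [0,0,0]
    - [0,0,0]
    - [0,0,0]
  slide:
    - [0,0,0]
    - [0,0,0]
    - [0,0,0]
    - [0,0,0]
    - [0,0,0]
  grip: [40,30,20,10,5]
  newtons: 70

```text
time: 6.3
tool_pos: [0.5227, -0.2421, 0.0923]
tcp_rot: [-2.083, 0.266, -0.153]
wrist_force: [-1.1, -1.6, 4.8]
width: 0.156
```

jog_arm:
  turn:
    - [0,0,0]
    - [0,0,0]
    - [0,0,0]
    - [0,0,0]
  slide:
    - [0,0,0]
    - [0,0,0]
    - [0,0,0]
    - [0,0,0]
  grip: [0,0,0,0]
  newtons: 70

```text
time: 6.7
tool_pos: [0.5226, -0.2421, 0.0923]
tcp_rot: [-2.083, 0.266, -0.153]
wrist_force: [-1.8, -1.3, 5.4]
width: 0.152
```

Run:
```python
from h import *
print(st()[0])
shot('wrist','w3.png')
p=shot('top'); P=cloud(p); x,y,z=P[...,0],P[...,1],P[...,2]
m=(abs(x-.505)<.09)&(abs(y+.33)<.09)&(z>.053)&(z<.067)
rr=cv2.minAreaRect(P[m][:,:2].astype(np.float32)*1000); print(m.sum(),rr,np.round(cv2.boxPoints(rr)).tolist(),np.median(z[m]))
```

```text
{'time': 6.7, 'q': array([-0.18749516,  0.27293739,  1.99917168, -0.63216973,  1.00897533,
       -1.12201414]), 'joint_vel': array([-0.00156937,  0.00077225, -0.00063634,  0.00099738, -0.00082844,
       -0.0004739 ]), 'joint_torque': array([  0.7258475 , -41.35464907, -27.35322475,  -1.11629952,
         0.38078483,  -0.05876561]), 'tool_pos': array([ 0.52262903, -0.24213326,  0.09228649]), 'tcp_rot': array([-2.08251615,  0.26602341, -0.15296996]), 'wrist_force': array([-1.75054237, -1.33557648,  5.43324495]), 'torque': array([-0.47120164,  0.15972175, -0.05732316]), 'width': 0.15159088797822293}
439 ((504.768798828125, -311.23406982421875), (102.82498931884766, 120.89828491210938), 75.16824340820312) [[433.0, -345.0], [550.0, -376.0], [576.0, -277.0], [459.0, -246.0]] 0.06006550586417081
```

View pics/w3.png

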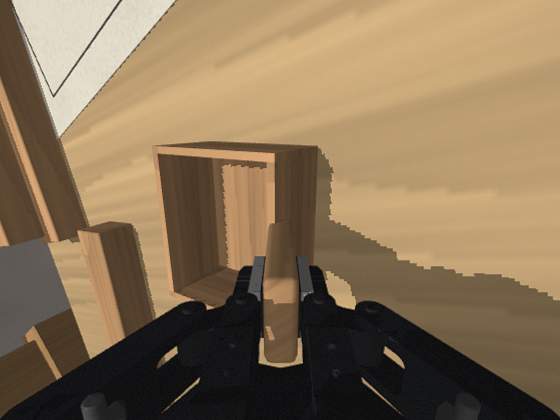

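```bash
cat >> h.py <<'E'
# grasp: tool pose at grasp, box pose at grasp
GT=R.from_rotvec([-2.08251615,0.26602341,-0.15296996]); GP=np.array([0.52262903,-0.24213326,0.09228649])
GB=R.from_euler('z',np.radians(-14.8)); GC=np.array([.5047,-.3120,0])
REL=GB.inv()*GT; RP=GB.inv().apply(GP-GC)
def boxdelta(c,yaw):
    B=R.from_euler('z',yaw); return delta(np.array(c)+B.apply(RP),B*REL)
def boxnow():
    s,p,r=st(); B=r*REL.inv(); return p-B.apply(RP), np.degrees(B.as_euler('ZYX'))
DO=np.array([.678,.047,0]); DY=np.radians(12.5)
def disp(x,y=0,z=0): return DO+R.from_euler('z',DY).apply([x,y,z])
E
python3 - <<'E'
from h import *
print(RP)
print(boxdelta([.5047,-.312,.082],np.radians(-14.8)))
print(disp(-.21,0,.082))
E
```

```text
[-0.00051296  0.07212869  0.09228649]
(array([ -0.1, -70.9, -41.1]), array([-0.    , -0.    ,  0.0001]))
[0.47297784 0.00154768 0.082     ]
```

jog_arm:
  turn:
    - [0,0,0]
    - [0,0,0]
    - [0,0,0]
    - [0,0,0]
    - [0,0,0]
  slide:
    - [0,-5,-3]
    - [0,-10,-5.8]
    - [0,-10,-5.8]
    - [0,-10,-5.8]
    - [0,-10,-5.8]
  grip: [0,0,0,0,0]

```text
time: 7.3
tool_pos: [0.5224, -0.2419, 0.1446]
tcp_rot: [-2.081, 0.266, -0.153]
wrist_force: [-1.3, -0.2, -2.9]
width: 0.156
```

jog_arm:
  turn:
    - [0,0,0]
    - [0,0,0]
    - [0,0,0]
    - [0,0,0]
  slide:
    - [0,-10,-5.8]
    - [0,-10,-5.8]
    - [0,-6,-3.3]
    - [0,0,0]
  grip: [0,0,0,0]

```text
time: 7.7
tool_pos: [0.5232, -0.2421, 0.1751]
tcp_rot: [-2.082, 0.265, -0.155]
wrist_force: [0.2, -0.2, -2.8]
width: 0.155
```

Run:
```python
from h import *
print(boxnow(),st()[0]['width'],st()[0]['wrist_force'],st()[0]['torque'])
p=shot('top'); P=cloud(p); x,y,z=P[...,0],P[...,1],P[...,2]
m=(abs(x-.505)<.09)&(abs(y+.33)<.09)&(z>.12)&(z<.16)
q=P[m]; print(m.sum(),np.median(q[:,2]))
A=np.c_[q[:,:2]-[.505,-.313],np.ones(len(q))]; from scipy.optimize import least_squares
r=least_squares(lambda k:A@k-q[:,2],[0,0,.14],loss='soft_l1',f_scale=.001).x; print('rim plane',r)
rr=cv2.minAreaRect(q[:,:2].astype(np.float32)*1000); print(rr,np.round(cv2.boxPoints(rr)).tolist())
print(boxdelta(disp(-.21,0,.082),DY))
```

```text
(array([ 0.50545692, -0.31188182,  0.08272435]), array([-14.79787191,  -0.09987181,   0.04986999])) 0.15466641996664138 [ 0.22751945 -0.17946094 -2.84578451] [ 0.70198101 -0.20548284 -0.00638589]
750 0.14092729519814162
rim plane [-0.00627334  0.02087175  0.14075322]
((506.7159423828125, -305.19671630859375), (115.84393310546875, 120.70027160644531), 75.40352630615234) [[434.0, -346.0], [551.0, -376.0], [580.0, -264.0], [463.0, -234.0]]
(array([-142.5, -143.8,  248.5]), array([-0.0011, -0.4127, -0.2384]))
```

jog_arm:
  turn:
    - [0,-0.04,-0.023]
    - [0,-0.07,-0.041]
    - [0,-0.08,-0.046]
    - [0,-0.08,-0.046]
    - [0,-0.06,-0.035]
  slide:
    - [0,0,0]
    - [0,0,0]
    - [0,0,0]
    - [0,0,0]
    - [0,0,0]
  grip: [0,0,0,0,0]

```text
time: 8.25
tool_pos: [0.5211, -0.2415, 0.1721]
tcp_rot: [-2.09, -0.134, 0.083]
wrist_force: [-0.9, -0.5, -2.9]
width: 0.152
```

jog_arm:
  turn:
    - [0,-0.05,-0.029]
    - [0,-0.033,-0.018]
    - [0,0,0]
  slide:
    - [0,0,0]
    - [0,0,0]
    - [0,0,0]
  grip: [0,0,0]

```text
time: 8.55
tool_pos: [0.5208, -0.2418, 0.1722]
tcp_rot: [-2.084, -0.23, 0.138]
wrist_force: [-0.3, 0.5, -2.7]
width: 0.156
```

Run:
```python
from h import *
print(boxnow(),boxdelta(disp(-.21,0,.082),DY))
```

```text
(array([ 0.53645144, -0.31196923,  0.07977605]), array([12.47199684,  0.21821229,  0.13279177])) (array([   6.7, -161.5,  276.3]), array([-0.0023,  0.0015, -0.0035]))
```

jog_arm:
  turn:
    - [0,0,0]
    - [0,0,0]
    - [0,0,0]
    - [0,0,0]
    - [0,0,0]
  slide:
    - [0,-5,8]
    - [0,-9,16]
    - [0,-12,20]
    - [1,-12,20]
    - [1,-12,20]
  grip: [0,0,0,0,0]

```text
time: 9.05
tool_pos: [0.5022, -0.1447, 0.1744]
tcp_rot: [-2.084, -0.231, 0.136]
wrist_force: [0.6, 0.3, -2.7]
width: 0.155
```

jog_arm:
  turn:
    - [0,0,0]
    - [0,0,0]
    - [0,0,0]
    - [0,0,0]
    - [0,0,0]
  slide:
    - [1,-12,20]
    - [1,-12,20]
    - [1,-12,20]
    - [1,-12,20]
    - [0,-12,20]
  grip: [0,0,0,0,0]

```text
time: 9.55
tool_pos: [0.4806, -0.0299, 0.1766]
tcp_rot: [-2.084, -0.232, 0.136]
wrist_force: [-0.1, 0.0, -2.5]
width: 0.156
```

jog_arm:
  turn:
    - [0,0,0]
    - [0,0,0]
    - [0,0,0]
    - [0,0,0]
    - [0,0,0]
  slide:
    - [1,-12,20]
    - [0,-12,20]
    - [0,-12,20]
    - [0,-8,14]
    - [0,-5,8]
  grip: [0,0,0,0,0]

```text
time: 10.05
tool_pos: [0.4605, 0.0637, 0.178]
tcp_rot: [-2.084, -0.233, 0.137]
wrist_force: [-0.4, -0.4, -3.2]
width: 0.157
```

jog_arm:
  turn:
    - [0,0,0]
    - [0,0,0]
  slide:
    - [0,-5,9]
    - [0,0,0]
  grip: [0,0]

```text
time: 10.25
tool_pos: [0.4584, 0.0729, 0.1778]
tcp_rot: [-2.084, -0.233, 0.137]
wrist_force: [-0.7, -0.3, -2.6]
width: 0.154
```

Run:
```python
from h import *
print(boxnow(),boxdelta(disp(-.21,0,.082),DY), st()[0]['wrist_force'])
p=shot('top','t2.png'); P=cloud(p); x,y,z=P[...,0],P[...,1],P[...,2]
m=(abs(x-.475)<.09)&(abs(y+.01)<.07)&(z>.125)&(z<.15)
q=P[m]; print(m.sum(),np.median(q[:,2])); print(np.round(cv2.boxPoints(cv2.minAreaRect(q[:,:2].astype(np.float32)*1000))).tolist())
shot('scene','s2.png')
```

```text
(array([0.4744797 , 0.00277272, 0.08542108]), array([12.56379167,  0.08093059,  0.09442168])) (array([-1.8,  3.4,  1.2]), array([-0.0017,  0.0017, -0.0007])) [-0.70856747 -0.33982728 -2.63057324]
480 0.1455754982514299
[[404.0, 45.0], [427.0, -59.0], [544.0, -33.0], [521.0, 71.0]]
```

View pics/t2.png

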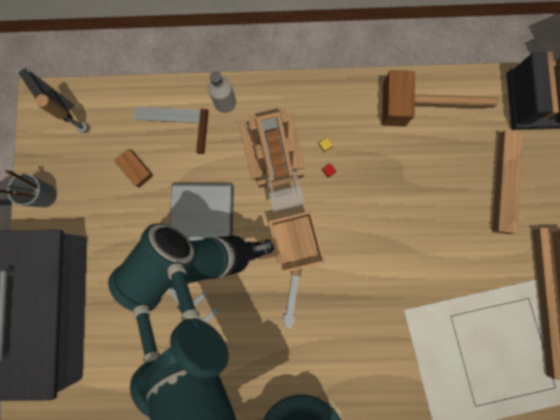

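View pics/s2.png

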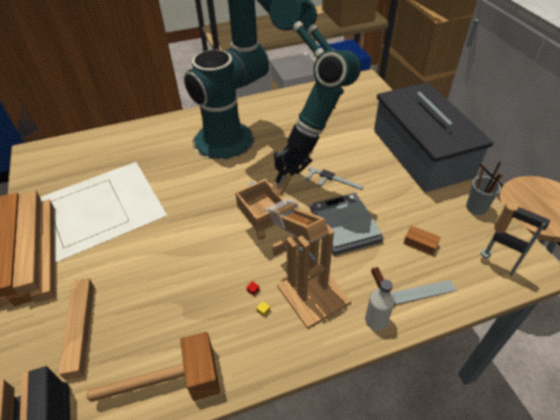

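jog_arm:
  turn:
    - [0,0,0]
    - [0,0,0]
    - [0,0,0]
    - [0,0,0]
    - [0,0,0]
  slide:
    - [0,3.4,1.5]
    - [10,0,0]
    - [18,0,0]
    - [18,0,0]
    - [18,0,0]
  grip: [0,0,0,0,0]

```text
time: 10.85
tool_pos: [0.5223, 0.0853, 0.174]
tcp_rot: [-2.085, -0.231, 0.136]
wrist_force: [-0.0, -0.4, -2.7]
width: 0.154
```

jog_arm:
  turn:
    - [0,0,0]
    - [0,0,0]
    - [0,0,0]
  slide:
    - [10,0,0]
    - [5,0,0]
    - [0,0,0]
  grip: [0,0,0]

```text
time: 11.15
tool_pos: [0.5359, 0.0888, 0.1738]
tcp_rot: [-2.085, -0.231, 0.136]
wrist_force: [-0.6, -0.4, -4.2]
width: 0.151
```

Run:
```python
from h import *
print(boxnow(),boxdelta(disp(-.094,0,.082),DY), st()[0]['wrist_force'])
p=shot('scene','s3.png')
cv2.imwrite('pics/s3c.png',cv2.resize(cv2.cvtColor(p['img'],cv2.COLOR_RGB2BGR)[150:330,200:400],None,fx=3,fy=3,interpolation=3))
```

```text
(array([0.55179416, 0.01852139, 0.08147067]), array([12.46721769,  0.11440665,  0.07159712])) (array([35.2, -0.7,  0.1]), array([-0.0013,  0.0005, -0.002 ])) [-0.56573729 -0.39090157 -4.2282508 ]
```

View pics/s3c.png

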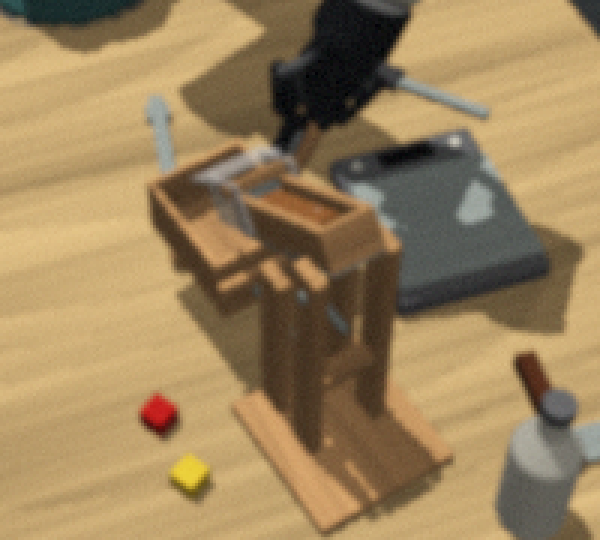

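jog_arm:
  turn:
    - [0,0,0]
    - [0,0,0]
    - [0,0,0]
    - [0,0,0]
  slide:
    - [5,0,0]
    - [6,0,0]
    - [6,0,0]
    - [6,0,0]
  grip: [0,0,0,0]
  newtons: 90

```text
time: 11.6
tool_pos: [0.5574, 0.094, 0.1739]
tcp_rot: [-2.085, -0.229, 0.137]
wrist_force: [-3.4, 0.1, -1.3]
width: 0.151
```

jog_arm:
  turn:
    - [0,0,0]
    - [0,0,0]
    - [0,0,0]
  slide:
    - [6,0,0]
    - [6,0,0]
    - [2,0,0]
  grip: [0,0,0]

```text
time: 11.9
tool_pos: [0.5714, 0.097, 0.1737]
tcp_rot: [-2.085, -0.229, 0.137]
wrist_force: [-5.9, 0.4, -0.9]
width: 0.151
```

Run:
```python
from h import *
print(boxnow(),boxdelta(disp(-.094,0,.082),DY), st()[0]['wrist_force'])
p=shot('scene','s4.png')
cv2.imwrite('pics/s4c.png',cv2.resize(cv2.cvtColor(p['img'],cv2.COLOR_RGB2BGR)[150:330,200:400],None,fx=3,fy=3,interpolation=3))
```

```text
(array([0.58705996, 0.02670418, 0.08130429]), array([12.41687519,  0.19250802,  0.06749078])) (array([-1.2, -0.6, -0.1]), array([-0.0012,  0.0004, -0.0036])) [-5.93062225  0.4244415  -0.86760675]
```

View pics/s4c.png

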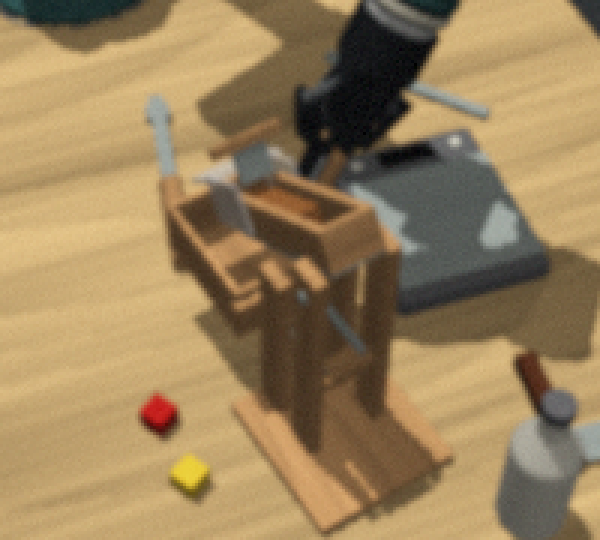

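jog_arm:
  turn:
    - [0,0,0]
    - [0,0,0]
    - [0,0,0]
    - [0,0,0]
    - [0,0,0]
  slide:
    - [1.5,0,0]
    - [0,0,0]
    - [0,0,0]
    - [0,0,0]
    - [0,0,0]
  grip: [0,0,0,0,0]

```text
time: 12.45
tool_pos: [0.572, 0.097, 0.1734]
tcp_rot: [-2.085, -0.228, 0.138]
wrist_force: [-5.1, -0.8, -1.7]
width: 0.15
```

jog_arm:
  turn:
    - [0,0,0]
    - [0,0,0]
    - [0,0,0]
    - [0,0,0]
    - [0,0,0]
  slide:
    - [0,0,0]
    - [0,0,0]
    - [0,0,0]
    - [0,0,0]
    - [0,0,0]
  grip: [0,0,0,0,0]

```text
time: 12.95
tool_pos: [0.572, 0.097, 0.1734]
tcp_rot: [-2.085, -0.228, 0.138]
wrist_force: [-6.3, 0.1, -1.9]
width: 0.153
```

jog_arm:
  turn:
    - [0,0,0]
    - [0,0,0]
    - [0,0,0]
    - [0,0,0]
    - [0,0,0]
  slide:
    - [0,0,0]
    - [0,0,0]
    - [0,0,0]
    - [0,0,0]
    - [0,0,0]
  grip: [0,0,0,0,0]

```text
time: 13.45
tool_pos: [0.572, 0.097, 0.1734]
tcp_rot: [-2.085, -0.228, 0.138]
wrist_force: [-5.2, -0.2, -1.9]
width: 0.148
```

jog_arm:
  turn:
    - [0,0,0]
    - [0,0,0]
    - [0,0,0]
    - [0,0,0]
    - [0,0,0]
  slide:
    - [0,0,0]
    - [0,0,0]
    - [0,0,0]
    - [0,0,0]
    - [0,0,0]
  grip: [0,0,0,0,0]

```text
time: 13.95
tool_pos: [0.572, 0.097, 0.1734]
tcp_rot: [-2.085, -0.228, 0.138]
wrist_force: [-5.3, 0.3, -1.4]
width: 0.153
```

Run:
```python
from h import *
print(boxnow(), st()[0]['wrist_force'])
c=[]
for n,sl in (('scene',np.s_[150:330,200:400]),('top',np.s_[90:270,200:400])):
    p=shot(n); c.append(cv2.resize(cv2.cvtColor(p['img'],cv2.COLOR_RGB2BGR)[sl],None,fx=2,fy=2,interpolation=3))
cv2.imwrite('pics/s5c.png',np.hstack(c))
```

```text
(array([0.58754979, 0.02670118, 0.0810177 ]), array([12.40342754,  0.2494898 ,  0.0593291 ])) [-5.25674825  0.34895305 -1.36673617]
```

View pics/s5c.png

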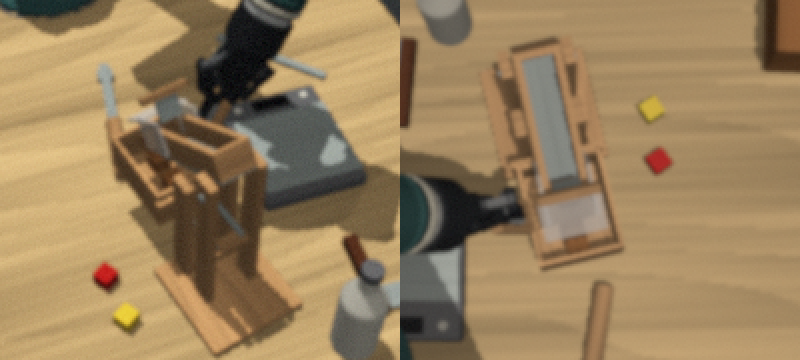

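The chute is empty: its bare steel floor shows at about (555,120), and a block is visible in the box at (575,240). Next I back the box out.

jog_arm:
  turn:
    - [0,0,0]
    - [0,0,0]
    - [0,0,0]
    - [0,0,0]
    - [0,0,0]
  slide:
    - [-4,0,0]
    - [-8,0,0]
    - [-12,0,0]
    - [-14,0,0]
    - [-14,0,0]
  grip: [0,0,0,0,0]

```text
time: 14.55
tool_pos: [0.5223, 0.0861, 0.1746]
tcp_rot: [-2.084, -0.235, 0.135]
wrist_force: [0.4, -1.0, -3.9]
width: 0.153
```

jog_arm:
  turn:
    - [0,0,0]
    - [0,0,0]
    - [0,0,0]
    - [0,0,0]
    - [0,0,0]
  slide:
    - [-14,0,0]
    - [-14,0,0]
    - [-14,0,0]
    - [-14,0,0]
    - [-10,0,0]
  grip: [0,0,0,0,0]

```text
time: 15.05
tool_pos: [0.4566, 0.0711, 0.1742]
tcp_rot: [-2.085, -0.232, 0.137]
wrist_force: [0.3, -0.1, -4.1]
width: 0.152
```

jog_arm:
  turn:
    - [0,0,0]
    - [0,0,0]
  slide:
    - [-5,0,0]
    - [0,0,0]
  grip: [0,0]

```text
time: 15.25
tool_pos: [0.4526, 0.0702, 0.1742]
tcp_rot: [-2.084, -0.232, 0.136]
wrist_force: [-0.0, -0.1, -3.2]
width: 0.153
```

Run:
```python
from h import *
print(boxnow(), st()[0]['wrist_force'])
for n,y in (('now',12.4),('0',0)):
    print(boxdelta([.505,.242,.09],np.radians(y)),boxdelta([.559,.242,.09],np.radians(y)))
p=shot('top'); 
cv2.imwrite('pics/t6.png',cv2.resize(cv2.cvtColor(p['img'],cv2.COLOR_RGB2BGR)[100:300,150:400],None,fx=3,fy=3,interpolation=3))
for r in nets.search_frame('block0',p): print(r['conf'],w(p,r['xyz']))
P=cloud(p); x,y,z=P[...,0],P[...,1],P[...,2]
m=(abs(x-.475)<.09)&(abs(y+.01)<.07)&(z>.13)&(z<.16)
q=P[m]; print(m.sum()); print(np.round(cv2.boxPoints(cv2.minAreaRect(q[:,:2].astype(np.float32)*1000))).tolist())
A=np.c_[q[:,:2]-[.475,.003],np.ones(len(q))]; from scipy.optimize import least_squares
print(least_squares(lambda k:A@k-q[:,2],[0,0,.14],loss='soft_l1',f_scale=.001).x)
```

```text
(array([4.68603513e-01, 2.76784124e-05, 8.18583779e-02]), array([12.52422068,  0.08031729,  0.08013155])) [-0.0229091  -0.10726992 -3.18543381]
(array([  89. , -121.1,  193.4]), array([-0.0014,  0.0026, -0.0001])) (array([ 141.7, -115.2,  183. ]), array([-0.0014,  0.0026, -0.0001]))
(array([ 104.5, -120.3,  192. ]), array([-0.0012,  0.1899,  0.1082])) (array([ 157.2, -114.4,  181.6]), array([-0.0012,  0.1899,  0.1082]))
0.61 [ 0.42866307 -0.00258373  0.13673366]
0.56 [ 0.73340795 -0.08115323  0.02432932]
0.5 [ 0.48988334 -0.00130194  0.11052419]
0.48 [ 0.45512699 -0.00599348  0.11316727]
0.48 [0.51189464 0.01237065 0.1122714 ]
0.44 [ 0.66277849 -0.09109803  0.02098545]
0.35 [0.61679235 0.07187568 0.13184367]
626
[[398.0, 42.0], [421.0, -62.0], [538.0, -35.0], [515.0, 68.0]]
[0.00347448 0.01392646 0.14212855]
```

View pics/t6.png

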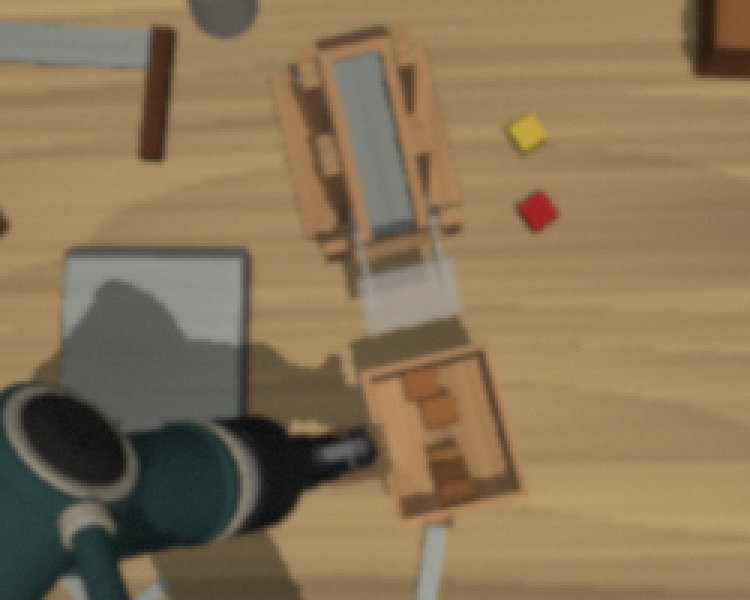

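Run:
```python
from h import *
print(boxdelta([.475,.242,.088],np.radians(12.4)))
```

```text
(array([  58.7, -122.4,  200.3]), array([-0.0015,  0.0022,  0.0006]))
```

jog_arm:
  turn:
    - [0,0,0]
    - [0,0,0]
    - [0,0,0]
    - [0,0,0]
    - [0,0,0]
  slide:
    - [1,-3,5]
    - [3,-6,10]
    - [4,-9,15]
    - [5,-10,17]
    - [5,-10,17]
  grip: [0,0,0,0,0]

```text
time: 15.85
tool_pos: [0.4547, 0.1487, 0.175]
tcp_rot: [-2.084, -0.232, 0.136]
wrist_force: [-0.0, 0.6, -4.1]
width: 0.154
```

jog_arm:
  turn:
    - [0,0,0]
    - [0,0,0]
    - [0,0,0]
    - [0,0,0]
    - [0,0,0]
  slide:
    - [5,-10,17]
    - [5,-10,17]
    - [5,-10,17]
    - [5,-10,17]
    - [5,-10,17]
  grip: [0,0,0,0,0]

```text
time: 16.35
tool_pos: [0.457, 0.2504, 0.1757]
tcp_rot: [-2.084, -0.232, 0.137]
wrist_force: [-0.4, 0.7, -3.3]
width: 0.156
```

jog_arm:
  turn:
    - [0,0,0]
    - [0,0,0]
    - [0,0,0]
    - [0,0,0]
    - [0,0,0]
  slide:
    - [5,-10,17]
    - [5,-10,17]
    - [4,-9,14]
    - [2,-5,8]
    - [0,0,0]
  grip: [0,0,0,0,0]

```text
time: 16.85
tool_pos: [0.4582, 0.3175, 0.1772]
tcp_rot: [-2.084, -0.233, 0.137]
wrist_force: [0.8, -0.2, -2.5]
width: 0.149
```

jog_arm:
  turn:
    - [0,0.03,0.017]
    - [0,0.05,0.029]
    - [0,0.06,0.034]
    - [0,0.05,0.029]
    - [0,0.03,0.017]
  slide:
    - [0,0,0]
    - [0,0,0]
    - [0,0,0]
    - [0,0,0]
    - [0,0,0]
  grip: [0,0,0,0,0]

```text
time: 17.35
tool_pos: [0.4584, 0.3149, 0.1773]
tcp_rot: [-2.095, 0.037, -0.02]
wrist_force: [0.8, -0.5, -3.4]
width: 0.154
```

Run:
```python
from h import *
print(boxnow(), st()[0]['wrist_force'],st()[0]['q'])
print(boxdelta([.559,.242,.075],np.radians(-1)))
```

```text
(array([0.45597478, 0.24286421, 0.08499879]), array([-2.26178728,  0.03182519,  0.01760783])) [ 0.76058516 -0.46820956 -3.40686032] [ 0.76512202  0.33976513  1.72765892 -0.35758363  1.47471251 -0.66317469]
(array([101.4,   7.2,   7.4]), array([-0.0003, -0.0188, -0.0115]))
```

jog_arm:
  turn:
    - [0,0,0]
    - [0,0,0]
    - [0,0,0]
    - [0,0,0]
    - [0,0,0]
  slide:
    - [6,0,0]
    - [12,0,0]
    - [16,0,0]
    - [16,0,0]
    - [16,0,0]
  grip: [0,0,0,0,0]

```text
time: 17.85
tool_pos: [0.5257, 0.3138, 0.1772]
tcp_rot: [-2.094, 0.033, -0.018]
wrist_force: [-0.1, -0.5, -2.6]
width: 0.153
```

jog_arm:
  turn:
    - [0,0,0]
    - [0,0,0]
    - [0,0,0]
    - [0,0,0]
    - [0,0,0]
  slide:
    - [14,0,0]
    - [12,0,0]
    - [8,0,0]
    - [3,0,0]
    - [0,0,0]
  grip: [0,0,0,0,0]

```text
time: 18.35
tool_pos: [0.5611, 0.3128, 0.177]
tcp_rot: [-2.095, 0.034, -0.017]
wrist_force: [0.4, 0.5, -3.6]
width: 0.154
```

Run:
```python
from h import *
print(boxnow(), st()[0]['wrist_force'])
print(boxdelta([.559,.242,.041],np.radians(-2.3)))
for n,sl in (('top',np.s_[120:320,80:330]),('scene',np.s_[130:330,230:480])):
    p=shot(n); cv2.imwrite('pics/7%s.png'%n,cv2.resize(cv2.cvtColor(p['img'],cv2.COLOR_RGB2BGR)[sl],None,fx=2.4,fy=2.4,interpolation=3))
    P=cloud(p); x,y,z=P[...,0],P[...,1],P[...,2]
    m=(abs(x-.56)<.09)&(abs(y-.22)<.075)&(z>.134)&(z<.16)
    q=P[m]; print(m.sum(),np.median(z[m])); print(np.round(cv2.boxPoints(cv2.minAreaRect(q[:,:2].astype(np.float32)*1000))).tolist())
```

```text
(array([0.55894132, 0.24073314, 0.08462688]), array([-2.04435209,  0.06301779,  0.04883138])) [ 0.42192552  0.4611571  -3.64577155]
(array([ 0.3, 37.1, 23. ]), array([-0.0009,  0.0044,  0.0013]))
725 0.14434672960980954
[[497.0, 192.0], [616.0, 188.0], [619.0, 293.0], [500.0, 297.0]]
585 0.1434911982678061
[[495.0, 189.0], [618.0, 186.0], [622.0, 293.0], [498.0, 297.0]]
```

View pics/7top.png

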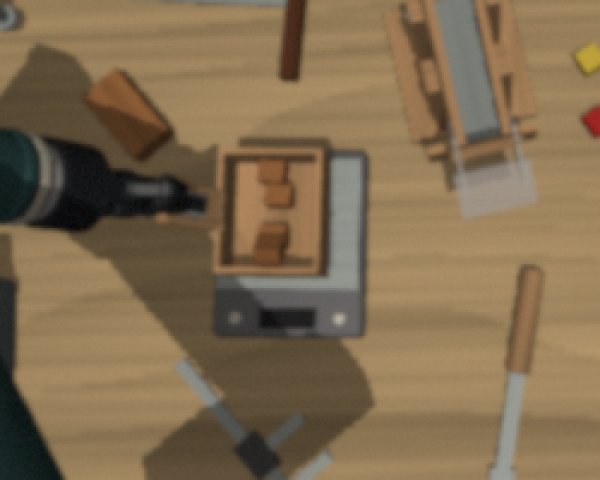

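View pics/7scene.png

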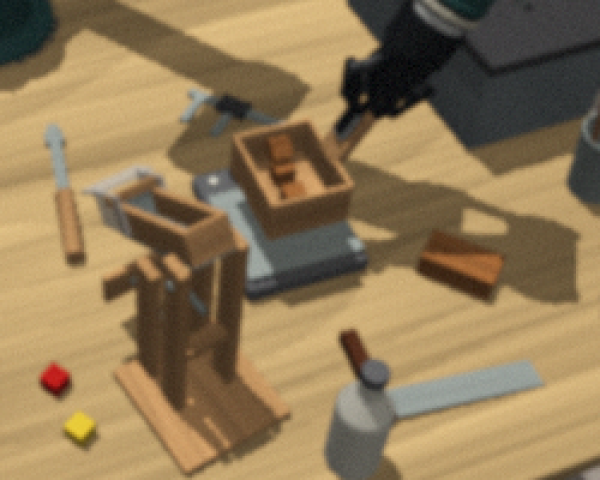

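jog_arm:
  turn:
    - [0,0,0]
    - [0,0,0]
    - [0,0,0]
    - [0,0,0]
    - [0,0,0]
  slide:
    - [0,8,5]
    - [0,10,6]
    - [0,10,6]
    - [0,6,4]
    - [0,3,2]
  grip: [0,0,0,0,0]

```text
time: 18.95
tool_pos: [0.5601, 0.3137, 0.1316]
tcp_rot: [-2.096, 0.034, -0.015]
wrist_force: [-0.4, -0.9, -3.6]
width: 0.15
```

jog_arm:
  turn:
    - [0,0,0]
    - [0,0,0]
    - [0,0,0]
    - [0,0,0]
  slide:
    - [0,1,0.6]
    - [0,1,0.6]
    - [0,0,0]
    - [0,0,0]
  grip: [0,0,0,0]

```text
time: 19.35
tool_pos: [0.5613, 0.3145, 0.1319]
tcp_rot: [-2.094, 0.032, -0.019]
wrist_force: [0.2, 0.3, -3.3]
width: 0.151
```

Run:
```python
from h import *
print(boxnow(), st()[0]['wrist_force'],st()[0]['torque'])
p=shot('top');P=cloud(p); x,y,z=P[...,0],P[...,1],P[...,2]
m=(abs(x-.56)<.09)&(abs(y-.22)<.075)&(z>.088)&(z<.108)
q=P[m]; print(m.sum(),np.median(z[m])); print(np.round(cv2.boxPoints(cv2.minAreaRect(q[:,:2].astype(np.float32)*1000))).tolist())
A=np.c_[q[:,:2]-[.559,.241],np.ones(len(q))]; from scipy.optimize import least_squares
print(least_squares(lambda k:A@k-q[:,2],[0,0,.1],loss='soft_l1',f_scale=.001).x)
```

```text
(array([0.55928793, 0.24249669, 0.03945624]), array([-2.02077882, -0.00785121,  0.09113455])) [ 0.2238243   0.3290334  -3.33636927] [ 0.71150085 -0.04508601 -0.03194703]
626 0.09859210334619228
[[497.0, 194.0], [617.0, 190.0], [620.0, 293.0], [500.0, 297.0]]
[0.00453468 0.00786342 0.09851011]
```

jog_arm:
  turn:
    - [0,0,0]
    - [0,0,0]
    - [0,0,0]
  slide:
    - [0,1,0.6]
    - [0,0.9,0.5]
    - [0,0,0]
  grip: [0,0,0]

```text
time: 19.7
tool_pos: [0.5609, 0.3142, 0.1289]
tcp_rot: [-2.095, 0.033, -0.017]
wrist_force: [-0.3, 0.3, -3.6]
width: 0.151
```

jog_arm:
  turn:
    - [0,0,0]
    - [0,0,0]
  slide:
    - [0,0.7,0.4]
    - [0,0,0]
  grip: [0,0]

```text
time: 19.9
tool_pos: [0.561, 0.3143, 0.1286]
tcp_rot: [-2.095, 0.033, -0.018]
wrist_force: [-0.5, -0.0, -2.5]
width: 0.151
```

jog_arm:
  turn:
    - [0,0,0]
    - [0,0,0]
  slide:
    - [0,0.9,0.5]
    - [0,0,0]
  grip: [0,0]

```text
time: 20.1
tool_pos: [0.5609, 0.3144, 0.1285]
tcp_rot: [-2.095, 0.033, -0.018]
wrist_force: [-3.2, 0.8, 4.1]
width: 0.153
```

jog_arm:
  turn:
    - [0,0,0]
    - [0,0,0]
  slide:
    - [0,0.5,0.3]
    - [0,0,0]
  grip: [0,0]

```text
time: 20.3
tool_pos: [0.5609, 0.3144, 0.1284]
tcp_rot: [-2.095, 0.033, -0.019]
wrist_force: [-4.2, 1.8, 6.5]
width: 0.151
```

jog_arm:
  turn:
    - [0,0,0]
    - [0,0,0]
    - [0,0,0]
    - [0,0,0]
    - [0,0,0]
  slide:
    - [0,0,0]
    - [0,0,0]
    - [0,0,0]
    - [0,0,0]
    - [0,0,0]
  grip: [20,28,36,44,50]

```text
time: 20.8
tool_pos: [0.561, 0.3141, 0.1264]
tcp_rot: [-2.095, 0.033, -0.018]
wrist_force: [0.4, 0.3, -0.7]
width: 0.5
```

jog_arm:
  turn:
    - [0,0,0]
    - [0,0,0]
    - [0,0,0]
  slide:
    - [0,0,0]
    - [0,0,0]
    - [0,0,0]
  grip: [55,55,55]

```text
time: 21.1
tool_pos: [0.561, 0.3142, 0.1267]
tcp_rot: [-2.095, 0.033, -0.018]
wrist_force: [-0.3, 0.2, -0.3]
width: 0.544
```

Run:
```python
from h import *
print(st()[0]['wrist_force'],st()[0]['width'])
p=shot('wrist','w8.png')
```

```text
[-0.25735748  0.16714571 -0.25211484] 0.5441672006189701
```

View pics/w8.png

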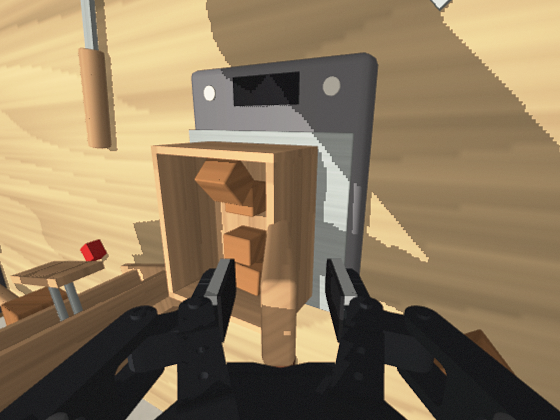

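The box stands on the plate with four blocks inside, and the grip is free between the open fingers. I retreat straight back along the fingers.

jog_arm:
  turn:
    - [0,0,0]
    - [0,0,0]
    - [0,0,0]
    - [0,0,0]
    - [0,0,0]
  slide:
    - [0,-6,0]
    - [0,-12,0]
    - [0,-16,0]
    - [0,-20,0]
    - [0,-20,0]
  grip: [55,55,55,55,55]

```text
time: 21.65
tool_pos: [0.5625, 0.3525, 0.1929]
tcp_rot: [-2.093, 0.032, -0.019]
wrist_force: [0.4, 0.5, 0.1]
width: 0.549
```

jog_arm:
  turn:
    - [0,0,0]
    - [0,0,0]
    - [0,0,0]
    - [0,0,0]
    - [0,0,0]
  slide:
    - [0,-20,0]
    - [0,-20,0]
    - [0,-10,0]
    - [0,0,0]
    - [0,0,0]
  grip: [55,55,55,55,55]

```text
time: 22.15
tool_pos: [0.5629, 0.3764, 0.234]
tcp_rot: [-2.094, 0.033, -0.018]
wrist_force: [-0.1, -0.3, 0.5]
width: 0.551
```

Run:
```python
from h import *
from scipy.optimize import least_squares
print(st()[0]['time'],st()[0]['wrist_force'],st()[1])
for n,sl in (('top',np.s_[120:320,80:330]),('scene',np.s_[130:330,230:480])):
    p=shot(n); cv2.imwrite('pics/9%s.png'%n,cv2.resize(cv2.cvtColor(p['img'],cv2.COLOR_RGB2BGR)[sl],None,fx=2.4,fy=2.4,interpolation=3))
    P=cloud(p); x,y,z=P[...,0],P[...,1],P[...,2]
    m=(abs(x-.56)<.09)&(abs(y-.22)<.073)&(z>.088)&(z<.105)
    q=P[m]; print(m.sum(),np.median(z[m])); print(np.round(cv2.boxPoints(cv2.minAreaRect(q[:,:2].astype(np.float32)*1000))).tolist())
    A=np.c_[q[:,:2]-[.559,.241],np.ones(len(q))]; print(least_squares(lambda k:A@k-q[:,2],[0,0,.1],loss='soft_l1',f_scale=.001).x)
    for t in ['chisel','try_square','offcut','calliper']:
        for r in nets.search_frame(t,p)[:1]: print(t,round(r['conf'],2),np.round(w(p,r['xyz']),3))
```

```text
22.15 [-0.08435249 -0.25213522  0.45017101] [0.56290506 0.37638308 0.23404621]
558 0.0957703849804572
[[497.0, 194.0], [618.0, 190.0], [620.0, 292.0], [500.0, 295.0]]
[0.00901372 0.00582693 0.09575666]
chisel 0.94 [0.406 0.009 0.017]
offcut 0.85 [0.682 0.416 0.039]
calliper 0.96 [0.327 0.276 0.009]
453 0.09529875202032556
[[493.0, 193.0], [619.0, 187.0], [624.0, 291.0], [498.0, 297.0]]
[0.0033562  0.00797907 0.09520411]
chisel 0.94 [ 0.419 -0.005  0.021]
try_square 0.79 [0.824 0.321 0.009]
offcut 0.57 [0.692 0.415 0.034]
calliper 0.72 [0.326 0.279 0.011]
```

View pics/9top.png

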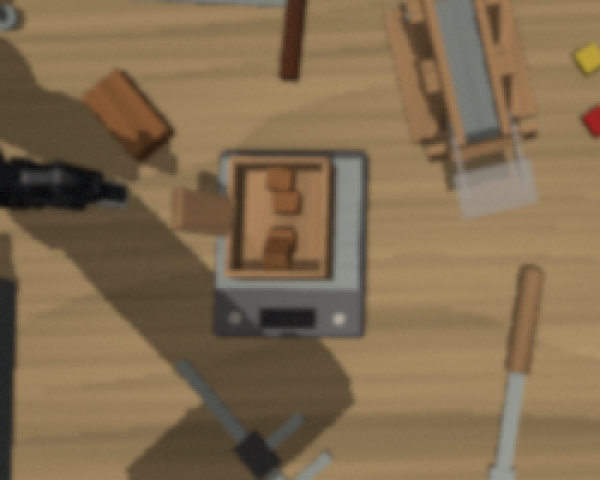

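View pics/9scene.png

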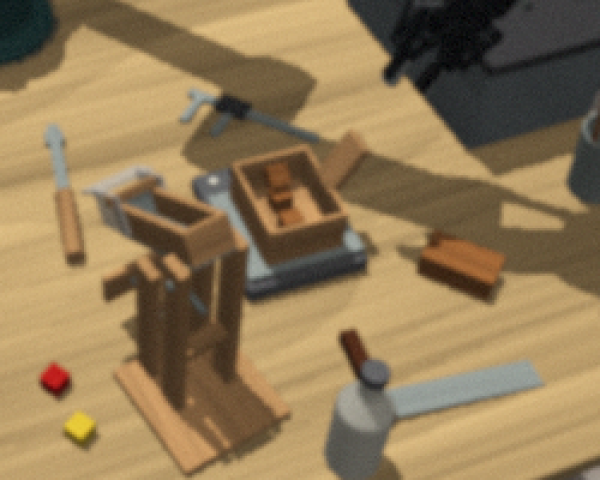

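```bash
python3 -c "
from h import *
print(bot.finish_job()); print(st()[0]['time'])"
```

```text
the job is handed in; nothing more can be done
None
the job is handed in; nothing more can be done
```

The catch box now stands on the scale plate with all four blocks in it, and I handed the job in at about 22 s of the allowed 58 s. The hand-in gives no verdict, so what follows are my own checks.

**What I did:** I gripped the box by its slanting grip and held it under the chute lip with its underside about 81 mm up. I pushed the paddle in about 26 mm, judged from the box position and about 5–6 N of resistance. Then I waited 2 s, backed out, set the box on the plate, released it and backed the gripper off.

**Last checks:**
- **Box position:** its middle is within about 2 mm of the plate's middle. The rim is at about 0.0955 m, as expected for standing on the 36 mm plate.
- **Box tilt:** the measured tilt of the rim is at most 0.011 rad, against a limit of 0.06.
- **Blocks:** the chute is empty and four blocks show in the box. One leans against the back wall, with its top just below the rim.
- **Gripper:** it is clear of everything, with about zero wrist force.
- **Other items:** the chisel, calliper, offcut and try square read within about 6 mm of their first positions. The last top-camera check did not find the try square, but the scene camera did.

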